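# Index the sample cell and lock its lever with the pin

## Task

Turn the glass cell's turntable by swinging its lever (the flat arm with the ball handle) until it clicks into the notch marked by the square pointed post; the other two notches have only flat round buttons. With the lever left in that notch, take the headed lock pin out of its block and put it all the way down through the hole in the lever's end into the hole in the plate below, so that its head sits on the lever, then let go. Leave the other things on the table where they are.

Things in the scene. Friction and masses are not known exactly. Their poses are not given: they have to be found in the camera images.
- stage: indexing stage bolted to the table: 12 mm thick aluminium fan plate spreading 250 mm from the pivot towards its +x. Origin on the pivot axis at table height, z up. Its turntable (116 mm wide) carries a glass cell 88 mm wide, stubs up to 130 mm high. Three vee notches in the track under the lever lie at -0.22, 0.24 and 0.70 rad about z from its +x; from -0.95 to -0.25 rad the track is smooth
- stage_pivot (a point): point on the upright pivot axis of turntable and lever, 48 mm above the table. The flat steel lever (26 mm wide, underside 38 mm and top 48 mm above the table) is fixed to the turntable and reaches out to 202 mm from here; it starts on the smooth part of the track
- station_hole (a point): mouth of the plate's pin hole at the middle notch (0.24 rad). Each notch has such a hole, 185 mm from the pivot in a 34 mm square block: upright, 12 mm diameter, 22 mm deep, mouth 34 mm and floor 12 mm above the table. Beyond each block, 232 mm from the pivot, stands that notch's mark
- lever (a joint): swing of the lever about the pivot, rad, counter-clockwise seen from above; 0 is the end stop at -0.95 rad from the stage's +x axis, so the notches are at 0.73, 1.19 and 1.65; the other end stop is 1.9. It stays where it is left and needs about 10 N at the ball to push into or out of a notch; in the notch a spring plunger centres it when it is let go
- plunger (a joint): height of the lever's spring plunger (round steel nose under the lever, 150 mm from the pivot), m: 0 when it rides on the track, about -0.004 when it has dropped into a notch
- lever_ball (a point): centre of the lever's black ball handle, 28 mm in diameter, 115 mm from the pivot and 92 mm above the table, on a 14 mm stalk that rises from the lever's top (48 mm)
- lever_hole (a point): centre of the pin hole in the lever's end, at the lever's top surface: 13 mm diameter with a 2 mm chamfer, 10 mm through, 185 mm from the pivot, 48 mm above the table; its x axis points outwards along the lever. With the lever in a notch it lies right over the hole of that notch's block (4 mm gap)
- lever_aim (a point): point on the lever's centre line 232 mm from the pivot, 30 mm beyond the lever's end: it stands over a mark when the lever is in that mark's notch
- mark_post: the mark of the wanted notch: steel post with a square 22 mm foot and a cone on top, 46 mm tall. Origin under its centre, on the fan plate 12 mm above the table, straight out from its notch, 232 mm from the pivot
- button_a: mark of an unwanted notch: flat round steel button, 22 mm diameter, 6 mm tall; origin under its centre
- button_b: mark of the other unwanted notch, the same as button_a
- pin_block: aluminium block bolted to the table, 50 mm (x) by 110 mm (y), 36 mm tall, with two holes on its y axis: the lock pin stands in the one at y = -32 mm, a headless dowel in the one at y = +32 mm. Origin under its centre
- lock_pin: steel lock pin, standing: shaft 8 mm diameter and 33 mm long with a tapered tip, below a dark round head 20 mm in diameter and 32 mm tall; 65 mm overall. Origin at its tip, z up along it to the head. In the block its head rests on the block's top (36 mm above the table, tip at 3 mm); fully home in the lever its head rests on the lever's top and the tip is 15 mm above the table
- pin_tip (a point): tip of the lock pin (the body's origin)
- pin_head (a point): point in the lock pin's head, on its axis, 53 mm above its tip: where to grip it
- dowel: plain steel dowel without a head, 12 mm diameter, 50 mm long, standing in the other hole of the pin block and 14 mm proud of it; origin at its foot
- beaker: glass beaker, 64 mm diameter, 75 mm tall; origin under its centre
- flask: conical glass flask, 84 mm wide at the foot, 120 mm tall; origin under its centre
- pliers: pliers lying flat, black and yellow grips, about 180 mm long, 20 mm tall; origin near the joint, jaws to its +x
- tape_roll: roll of tape lying flat, 90 mm diameter, 19 mm tall; origin under its centre
- screwdriver: screwdriver lying along its x axis, about 200 mm long; origin under its middle
- jar: small amber glass jar, 44 mm diameter, 60 mm tall; origin under its centre

How it is judged:
On the way, in this order (a step that is already met when the one before it is completed fails the run):
1. the lever has dropped into the notch marked by the pointed post (horizontal distance between lever_aim and mark_post below 0.006 m and value of joint plunger below -0.0025 m), for 0.3 s.
2. with the lever in that notch, the lock pin is right down through the lever's hole and into the plate (all of step 1 and z of pin_tip in the frame of lever_hole below -0.029 m and horizontal distance between pin_tip and lever_hole below 0.006 m and angle between lock_pin's own z axis and vertical below 0.17 rad), for 0.2 s.
At the end, for the whole second after the job is handed in: lever in the post's notch (centre line within 6 mm of the post's axis, plunger dropped over 2.5 mm); lock pin in the lever's hole, let go and at rest, tip at least 29 mm below the lever's top (33 is fully home), within 6 mm of the hole's axis and 0.17 rad of upright (all of step 2 and linear speed of lock_pin below 0.02 m/s); the robot touches nothing.
It fails at once if the beaker, flask or jar pushed more than 40 mm from its place or tipped over (distance of any of beaker, flask, jar from where it was at the start of the episode above 0.04 m or angle between any of beaker, flask, jar's own z axis and vertical above 0.6 rad).
It fails at once if the dowel, pliers, tape roll or screwdriver moved more than 40 mm from its place (distance of any of dowel, pliers, tape_roll, screwdriver from where it was at the start of the episode above 0.04 m).
It also fails if it takes over 64 s, if anything falls off the work surface, if the arm or the gripper's body presses on something with over 40 N, if the wrist force passes 120 N, or if a joint passes its speed limit or range.

## Robot

A 6-joint arm with a two-finger parallel gripper is mounted at the origin on the work surface. World frame = base frame: x ahead of the robot, y to its left, z up, the work surface at z = 0. Lengths are in m, angles in rad, forces in N, time in s.
With the tool pointing down it reaches from about 0.35 to 0.775 m from the base axis. Payload 5.5 kg.
Tool frame: the origin (TCP) lies between the finger pads; the fingertips stand 8 mm ahead of it and the grasp point (between the pads) lies 11 mm behind it; z points along the fingers, y is the line along which they close (so a half turn about z gives the same grasp; the last joint's range is limited). The gripper opens to 85 mm and grips with 20 to 120 N. Pads are 22 mm wide; open, the fingers measure 114 mm over their backs; the gripper's body (76 mm by 85 mm) begins 54 mm behind the grasp point. The pads swing forward as they close: fully open they stand 13 mm farther back than shut.
Start: joints at [-1.434, 0.313, 0.046, 1.304, 0, 1.431], TCP at [0.157, -0.553, 0.239] pointing down, gripper open.
Joint ranges: [-2.76, 2.76], [-0.86, 1.69], [-1.03, 1.26], [-2.2, 2.34], [-1.47, 1.5], [-3.14, 3.14]. Speed limits (rad/s): [2.57, 2.57, 3.14, 3.14, 3.14, 3.14].

## Interface

Orientations are given as a rotation vector (axis times angle).
In Python, from cell import ctrl, solver, vision gives the robot as it stands. The module is installed in compiled form; this text tells all that it offers. Calls block until the motion is done:
- ctrl.movep(position, orientation): joint-space move of the TCP to a pose.
- ctrl.line_to(position, v=0.15, attitude=None): straight line of the TCP; attitude=None keeps the orientation; v is the mean speed in m/s.
- ctrl.movej(angles): joint-space move.
- ctrl.grip(opening, squeeze=None): opening from 0.0 (shut) to 1.0 (fully open); squeeze is the grip in N (None keeps the last); returns when the fingers have stopped.
- ctrl.dwell(seconds).
- solver.ik(position, orientation): joint angles nearest the present ones, or None.
- ctrl.observe(): the state.
- vision.snapshot(name): name is "side" or "top"; returns a dict with "frame" (420x560x3 uint8, red, green, blue), "range_z" (420x560 float32, m along the optical axis (not along the pixel's ray), 0 where there is no reading), "vfov" (degrees; the focal length in pixels is half the picture's height over the tangent of half this angle, whatever the lens; pixels are square), "cx", "cy" (the principal point, pixels), "rvec" (rotation vector, rad) and "tvec" (3), from world to camera coordinates, as OpenCV has them. Camera axes: x right, y down, z forward; pixel columns grow to the right and rows downward; lengths in m; the calibration is good to about 2 mm. A picture is of the moment at which its call begins.
A pose or a line that the arm cannot do raises ctrl.PlanningError and nothing moves.
- ctrl.hand_in(): hands the job in; it is judged then, once.
The state is a dict: "time_s": time; "joints": joint angles; "qvel": joint speeds; "effort": joint torques, N m; "ee_pos": TCP position; "tool_rot": TCP orientation; "contact_force": force on the tool from outside, world axes, zero at the start; "ft_torque": the same for the moment, N m; "width": opening from 0.0 (shut) to 1.0 (fully open); "grip_force": force on a finger pad.
Only numpy, scipy, OpenCV 4.12 (cv2) and the standard library are available. Lean on these libraries where they do the work, as an engineer would, in place of code of your own. Each camera call takes 0.05 s, during which the arm holds its last target. There are 200 camera calls.

## Working session

There is one attempt and no reset: what is moved stays moved. The work goes in short steps, each a Python script; the robot and the scene stay as the last script left them, time stands still between calls to the robot, and variables do not carry over. Pictures are saved under pics/ and viewed, at most 10 in all, crops included, and the job is handed in when it is done.

```bash
mkdir -p pics; cat > h.py <<'E'
import numpy as np, cv2
from cell import ctrl, solver, vision
def snap(n):
    s=vision.snapshot(n); s["R"]=cv2.Rodrigues(np.array(s["rvec"],float))[0]; s["t"]=np.array(s["tvec"],float).ravel()
    s["f"]=s["frame"].shape[0]/2/np.tan(np.radians(s["vfov"])/2); return s
def save(s,name): cv2.imwrite("pics/"+name,s["frame"][:,:,::-1])
def ray(s,u,v):
    d=s["R"].T@np.array([(u-s["cx"])/s["f"],(v-s["cy"])/s["f"],1.]); return -s["R"].T@s["t"],d
def on_z(s,u,v,z):
    c,d=ray(s,u,v); return c+d*(z-c[2])/d[2]
def proj(s,p):
    q=s["R"]@np.asarray(p,float)+s["t"]; return q[:2]/q[2]*s["f"]+[s["cx"],s["cy"]]
def cloud(s):
    z=s["range_z"]; v,u=np.mgrid[:z.shape[0],:z.shape[1]]
    q=np.stack([(u-s["cx"])/s["f"]*z,(v-s["cy"])/s["f"]*z,z],-1)
    w=(q-s["t"])@s["R"]; w[z==0]=np.nan; return w
E
python3 - <<'E'
from h import *
for n in("top","side"):
    s=snap(n); save(s,n+"0.png"); c,d=ray(s,s["cx"],s["cy"]); print(n,c,d,s["f"],s["cx"],s["cy"])
print(ctrl.observe())
E
```

```text
top [ 0.44119593 -0.02709436  1.0552432 ] [ 0.13040649  0.00334035 -0.99145499] 394.5060650065401 276.57170064413094 213.71517478636017
side [0.23778382 0.9179197  0.72723873] [ 0.28373471 -0.79612801 -0.53448554] 409.41356952062415 280.84435679893176 209.89746501179562
{'time_s': 0.1, 'joints': array([-1.43361749e+00,  3.13932447e-01,  4.50936383e-02,  1.30362966e+00,
        4.99237574e-06,  1.43121527e+00]), 'qvel': array([ 0.00137571, -0.00239193,  0.00229017, -0.002229  , -0.00111306,
        0.00038267]), 'effort': array([ 3.22255823e-03, -4.81722879e+01,  2.99244851e+01,  1.26822578e-02,
       -1.62942765e-04, -1.18576091e-05]), 'ee_pos': array([ 0.15705309, -0.55266389,  0.23849442]), 'tool_rot': array([-3.10990527e+00, -4.33116641e-01, -1.09909953e-05]), 'contact_force': array([-0.12256429, -0.54728307, -0.55032898]), 'ft_torque': array([ 0.02676447, -0.023565  , -0.02331979]), 'grip_force': 0.0, 'width': 0.9978397927457773}
```

View pics/top0.png

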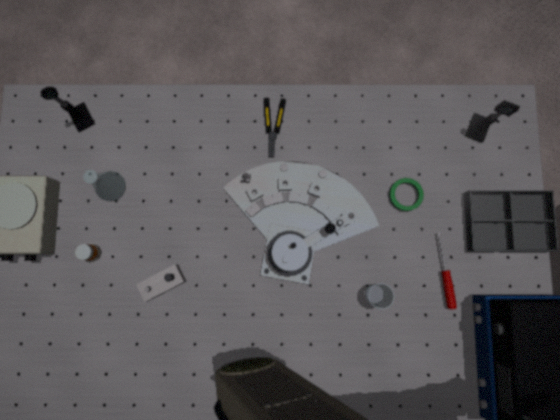

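View pics/side0.png

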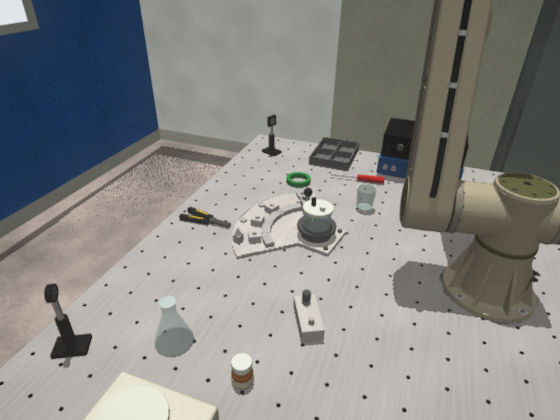

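The top view shows the stage with its pivot near (290,250), the lever pointing right to about (350,215), and a likely post at (246,178). The pin block is at (161,283). I'll zoom in.

```bash
python3 - <<'E'
from h import *
s=snap("top"); f=s["frame"]
np.save("top.npy",cloud(s))
a=cv2.resize(f[150:300,215:390],None,fx=4.5,fy=4,interpolation=cv2.INTER_CUBIC)
a=cv2.resize(f[155:290,215:390],None,fx=4,fy=4,interpolation=cv2.INTER_CUBIC)
cv2.imwrite("pics/topc.png",a[:,:,::-1])
t=snap("side"); g=t["frame"]
b=cv2.resize(g[180:350,225:350],None,fx=3.5,fy=3.5,interpolation=cv2.INTER_CUBIC)
c=cv2.resize(f[255:310,125:195],None,fx=5,fy=5,interpolation=cv2.INTER_CUBIC)
o=np.zeros((600,800,3),np.uint8); o[:b.shape[0],:b.shape[1]]=b; o[:275,440:790]=c
cv2.imwrite("pics/mix.png",o[:,:,::-1])
E
```

```text
(no output)
```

View pics/topc.png

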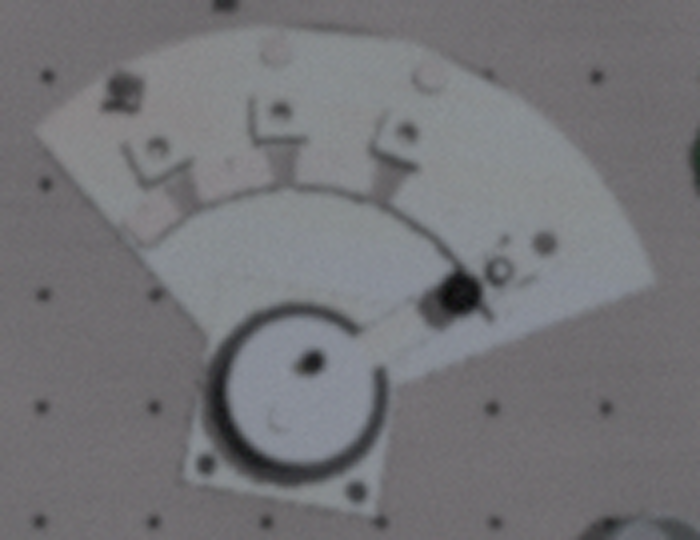

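View pics/mix.png

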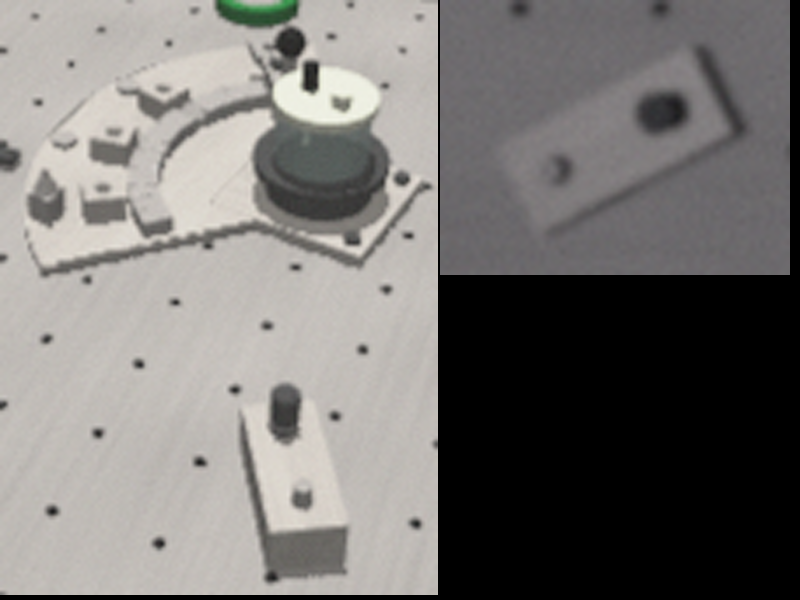

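The post is the leftmost mark, at +0.70 rad (joint 1.65). It is a cone at crop (125,92), with flat buttons at (275,52) and (428,80). The lever hole is at (499,270) and the ball at (461,293). The dark pin head is in the block's right-hand hole. Next I'll compute positions.

```bash
python3 - <<'E'
from h import *
from scipy.optimize import least_squares
s=snap("top"); t=snap("side")
def px(x,y): return (x+.5)/4-.5+215,(y+.5)/4-.5+155
P=lambda x,y,z: on_z(s,*px(x,y),z)[:2]
obs=[(P(158,147,.034),.185,.70),(P(280,110,.034),.185,.24),(P(405,131,.034),.185,-.22),(P(275,52,.018),.232,.24),(P(428,80,.018),.232,-.22)]
def res(q): return np.concatenate([q[:2]+r*np.array([np.cos(a+q[2]),np.sin(a+q[2])])-o for o,r,a in obs])
r=least_squares(res,[.45,-.05,0]); q=r.x; print("pivot,yaw",q,"res mm",(r.fun*1e3).round(1))
for n,p in(("ball",P(461,293,.092)),("lhole",P(499,270,.048)),("post",P(125,92,.05))):
    d=p-q[:2]; print(n,p,np.hypot(*d),(np.arctan2(d[1],d[0])-q[2]))
# pin head from both views: dark pixels in window
for c,(x0,x1,y0,y1) in((s,(158,180,268,288)),(t,(298,316,286,308))):
    g=c["frame"][y0:y1,x0:x1].astype(float).mean(2); m=g<np.median(g)*.6
    v,u=np.nonzero(m); print("blob",m.sum(),u.mean()+x0,v.mean()+y0,u.min()+x0,u.max()+x0,v.min()+y0,v.max()+y0,on_z(c,u.mean()+x0,v.mean()+y0,.06 if c is s else .052))
for n,c in(("top",s),("side",t)):
    w=cloud(c); b=w[(np.abs(w[...,0]-.35)<.15)&(np.abs(w[...,1]-.28)<.15)&(w[...,2]>.056)&(w[...,2]<.075)]
    print(n,len(b),np.nanmin(b,0),np.nanmax(b,0),np.nanmedian(b,0))
    b=w[(w[...,2]>.08)&(w[...,2]<.11)&(np.hypot(w[...,0]-q[0],w[...,1]-q[1])>.09)&(np.hypot(w[...,0]-q[0],w[...,1]-q[1])<.14)]
    print("ball",n,len(b),np.nanmin(b,0) if len(b) else 0,np.nanmax(b,0) if len(b) else 0)
E
```

```text
pivot,yaw [ 0.47316759 -0.05393627 -0.18791811] res mm [-0.3  1.2 -1.7  0.5 -2.5 -0.2  2.  -0.1  2.5 -1.5]
ball [ 0.53297129 -0.15447865] 0.11698398193914833 -0.8462830073036618
lhole [ 0.55199508 -0.18491662] 0.15287126997849154 -0.8411165162095595
post [0.66808975 0.05625839] 0.2239140742605537 0.7024521208830973
blob 61 169.95081967213116 276.2295081967213 165 179 268 280 [0.4146589  0.24209613 0.06      ]
blob 115 305.90434782608696 297.4956521739131 302 310 290 305 [0.41199431 0.24605723 0.052     ]
top 58 [0.40549949 0.23675157 0.05732987] [0.42273042 0.2550403  0.07239867] [0.41303808 0.24480973 0.06720045]
ball top 100 [ 0.51991206 -0.16622082  0.09000922] [ 0.54709886 -0.14139985  0.10899482]
side 75 [0.40367938 0.23507677 0.05708192] [0.42163116 0.25606977 0.07250544] [0.41184973 0.2494313  0.06827268]
ball side 66 [ 0.52012664 -0.16364616  0.0802852 ] [ 0.54671006 -0.14010934  0.10963216]
```

```bash
cat >> h.py <<'E'
from scipy.spatial.transform import Rotation as Rn
PIV=np.array([.4732,-.0539]); YAW=-.188
def att(psi):
    s,c=np.sin(psi),np.cos(psi); return Rn.from_matrix(np.array([[-s,c,0],[c,s,0],[0,0,-1.]])).as_rotvec()
def at(th,r,z): return np.array([*(PIV+r*np.array([np.cos(th+YAW),np.sin(th+YAW)])),z])
E
python3 - <<'E'
from h import *
for k in(0,-np.pi):
    for th in(-.844,-.3,.24,.7): 
        j=solver.ik(at(th,.116,.08),att(th+YAW+np.pi/2+k)); print(k,th,None if j is None else np.round(j,2))
    for p in(.49,.49+k if k else .49-2*np.pi,.49+np.pi): 
        j=solver.ik([.4135,.2455,.048],att(p)); print("pin",p,None if j is None else np.round(j,2))
    j=solver.ik(at(.7,.185,.1),att(.7+YAW+np.pi/2+k)); print("place",None if j is None else np.round(j,2))
E
```

```text
0 -0.844 [-0.43  0.37 -0.28  0.92  0.    0.61]
0 -0.3 [-0.32  0.43 -0.19  0.95  0.    0.17]
0 0.24 [-0.22  0.44 -0.18  0.96  0.   -0.27]
0 0.7 [-0.13  0.41 -0.22  0.94  0.   -0.65]
pin 0.49 [ 0.37  0.28 -0.5   0.79  0.    1.45]
pin -5.793185307179586 [ 0.37  0.28 -0.5   0.79  0.    1.45]
pin 3.6315926535897933 [ 0.37  0.28 -0.5   0.79  0.   -1.69]
place [-0.07  0.5  -0.02  1.05  0.   -0.58]
-3.141592653589793 -0.844 [-0.43  0.37 -0.28  0.92  0.   -2.53]
-3.141592653589793 -0.3 [-0.32  0.43 -0.19  0.95 -0.   -2.98]
-3.141592653589793 0.24 [-0.22  0.44 -0.18  0.96 -0.    2.87]
-3.141592653589793 0.7 [-0.13  0.41 -0.22  0.94  0.    2.49]
pin 0.49 [ 0.37  0.28 -0.5   0.79  0.    1.45]
pin -2.651592653589793 [ 0.37  0.28 -0.5   0.79  0.   -1.69]
pin 3.6315926535897933 [ 0.37  0.28 -0.5   0.79  0.   -1.69]
place [-0.07  0.5  -0.02  1.05  0.    2.56]
```

```bash
python3 - <<'E'
from h import *
A=lambda th: att(th+YAW+np.pi/2)
ctrl.movep(at(-.844,.116,.2),A(-.844))
ctrl.line_to(at(-.844,.116,.08),v=.12)
print(ctrl.observe()["contact_force"])
ctrl.grip(0.0,40)
o=ctrl.observe(); print(o["width"],o["grip_force"],o["contact_force"],o["time_s"])
for th in np.linspace(-.844,.7,13)[1:]:
    ctrl.line_to(at(th,.115,.08),v=.08,attitude=A(th)); o=ctrl.observe(); print(round(th,2),o["contact_force"].round(1),round(o["time_s"],1),round(o["width"],3))
ctrl.grip(.65); ctrl.dwell(.3); o=ctrl.observe(); print(o["contact_force"],o["time_s"],o["width"])
ctrl.line_to(at(.7,.115,.22),v=.2)
o=ctrl.observe(); print(o["contact_force"],o["time_s"])
ctrl.movep([.4135,.2455,.17],att(.49))
s=snap("top"); save(s,"top1.png"); t=snap("side"); save(t,"side1.png")
cv2.imwrite("pics/c1.png",cv2.resize(s["frame"][155:290,215:390],None,fx=4,fy=4,interpolation=cv2.INTER_CUBIC)[:,:,::-1])
w=cloud(s); r=np.hypot(w[...,0]-PIV[0],w[...,1]-PIV[1])
b=w[(w[...,2]>.085)&(w[...,2]<.11)&(r>.09)&(r<.14)]; m=(np.nanmin(b,0)+np.nanmax(b,0))/2
print("ball",m,np.hypot(*(m[:2]-PIV)),np.arctan2(*(m[:2]-PIV)[::-1])-YAW)
E
```

```text
[-0.36478066  0.32824293  0.01976198]
0.3037164885045367 39.05366063117981 [-0.77436481  0.5831641   4.09824476] 4.0167
-0.72 [ 2.1 -2.4  3.1] 4.3 0.304
-0.59 [ 1.2 -1.2  4.9] 4.7 0.3
-0.46 [ 2.1 -2.1  3.5] 5.0 0.301
-0.33 [ 1.2 -1.7  5.5] 5.3 0.302
-0.2 [-0.9 -3.8  6. ] 5.7 0.304
-0.07 [-0.3 -0.8  7.3] 6.0 0.302
0.06 [-1.8 -0.6  8.1] 6.3 0.3
0.19 [-3.1  0.9  7.8] 6.7 0.303
0.31 [-3.3 -2.6  8.7] 7.0 0.304
0.44 [-4.2 -3.5  9.2] 7.3 0.3
0.57 [-5.2 -3.   9.8] 7.7 0.3
0.7 [-4.7 -7.1  9.2] 8.0 0.305
[ 0.33121224 -0.11710049  0.07906844] 8.7083 0.6474528127576814
[ 0.63903826 -0.03319408 -0.65802258] 9.5583
ball [0.57394563 0.00210783 0.10051508] 0.11526734151027827 0.6953869696840562
```

View pics/c1.png

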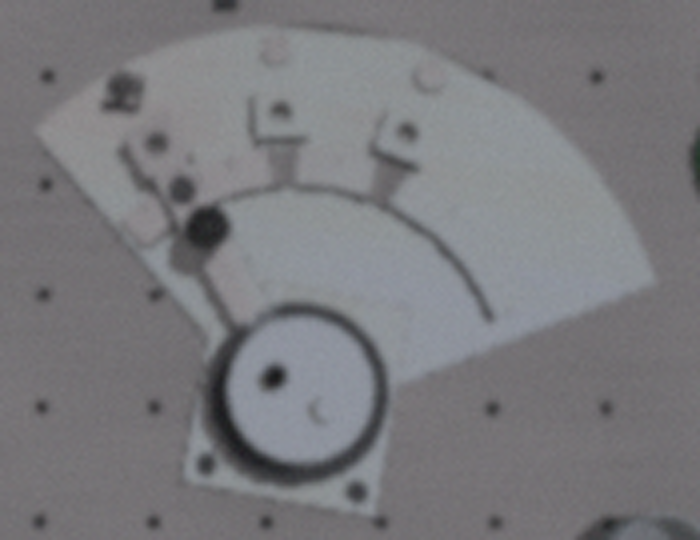

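The lever now lies in the post's notch, pointing at the post at crop (125,92). Its hole is at (157,143), and the plunger disc at (181,190) looks sunk. I'll grasp the pin next.

```bash
python3 - <<'E'
from h import *
s=snap("top")
g=s["frame"][183:197,248:260].astype(float).mean(2)
wt=np.clip(np.percentile(g,70)-10-g,0,None); v,u=np.mgrid[183:197,248:260]
m=(np.hypot(u-253.9,v-190.3)<3.5); wt=wt*m
c=((u*wt).sum()/wt.sum(),(v*wt).sum()/wt.sum()); h=on_z(s,*c,.048)
print("hole",c,h,"model",at(.7,.185,.048), on_z(s,(157.5)/4-.5+215,(143.5)/4-.5+155,.048))
ctrl.line_to([.4135,.2455,.0475],v=.1)
print(ctrl.observe()["contact_force"])
ctrl.grip(0,60); o=ctrl.observe(); print(o["width"],o["grip_force"],o["contact_force"],o["ee_pos"])
ctrl.line_to([.4135,.2455,.15],v=.1); ctrl.dwell(.2)
o=ctrl.observe(); print(o["width"],o["grip_force"],o["contact_force"],o["time_s"])
ctrl.movep([*at(.7,.185,0)[:2],.15],att(.7+YAW+np.pi/2)); ctrl.dwell(.3)
t=snap("side"); p=proj(t,at(.7,.185,.08)).astype(int); print(p, proj(t,at(.7,.185,.106)),proj(t,at(.7,.185,.048)),ctrl.observe()["ee_pos"])
x0,y0=p[0]-50,p[1]-50; print(x0,y0)
cv2.imwrite("pics/s2.png",cv2.resize(t["frame"][y0:y0+100,x0:x0+100],None,fx=6,fy=6,interpolation=cv2.INTER_CUBIC)[:,:,::-1])
E
```

```text
hole (np.float64(253.75833628318586), np.float64(190.21883185840701)) [0.63516914 0.03558262 0.048     ] model [0.63447679 0.03673553 0.048     ] [0.63475714 0.03527621 0.048     ]
[-0.01152068 -0.02452564  0.59170217]
0.21173521741134047 58.61255133524537 [-1.5940245  -0.34303621  5.0877565 ] [0.41386732 0.24565065 0.04808376]
0.21081885656483948 58.5208621295169 [-0.98017444  0.61543061 -0.48551903] 14.7
[253 220] [252.97517731 213.05589127] [253.40534409 230.01952911] [0.63440551 0.03701596 0.15012169]
203 170
```

View pics/s2.png

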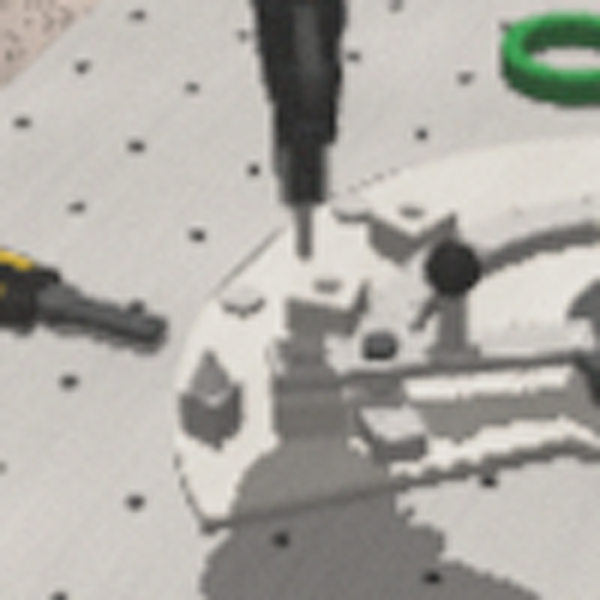

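The side view shows the pin hanging upright from the fingers, with its shaft at crop x≈303 (full-frame u≈253.1), where predicted. The lever is in place below it. I'll insert in force-checked steps.

```bash
python3 - <<'E'
from h import *
xy=[.6347,.0362]
ctrl.line_to([*xy,.097],v=.1); ctrl.dwell(.2); f0=ctrl.observe()["contact_force"]
for z in np.arange(.094,.0604,-.003):
    ctrl.line_to([*xy,z],v=.03); o=ctrl.observe(); d=o["contact_force"]-f0; print(round(z,4),d.round(1),o["ee_pos"].round(4))
    if abs(d[2])>12 or np.hypot(*d[:2])>15: print("STOP"); break
print(o["time_s"])
E
```

```text
0.094 [-0.3 -0.7  0.2] [0.6346 0.0362 0.0939]
0.091 [1.6 0.1 0.1] [0.6344 0.0362 0.0907]
0.088 [ 0.9 -1.6  0.5] [0.6345 0.0362 0.0877]
0.085 [-0.  -1.2  1.5] [0.6345 0.0362 0.0847]
0.082 [-0.1  0.4  0.8] [0.6345 0.0362 0.0817]
0.079 [ 1.  -0.8  0.4] [0.6345 0.0362 0.0787]
0.076 [ 0.5 -1.4  0.1] [0.6345 0.0362 0.0757]
0.073 [0.4 0.  1.3] [0.6345 0.0362 0.0727]
0.07 [-0.1 -0.8 -0.1] [0.6345 0.0362 0.0697]
0.067 [ 0.1 -0.4  0. ] [0.6345 0.0362 0.0667]
0.064 [ 1.  -0.7  1.4] [0.6345 0.0362 0.0637]
0.061 [ 0.6 -1.   1. ] [0.6345 0.0362 0.0607]
20.7
```

Contact-free all the way down. I'll release, retreat and check.

```bash
python3 - <<'E'
from h import *
ctrl.grip(.6); ctrl.dwell(.3)
ctrl.line_to([.6347,.0362,.2],v=.12)
ctrl.movep([.42,.2,.25],att(.49)); ctrl.dwell(.3)
o=ctrl.observe(); print(o["time_s"],o["contact_force"])
s=snap("top"); t=snap("side")
for c in(s,t):
    w=cloud(c); m=(np.hypot(w[...,0]-.6347,w[...,1]-.0362)<.02)&(w[...,2]>.06); b=w[m]; print(len(b),np.nanmedian(b,0),np.nanpercentile(b[:,2],[5,95]) if len(b) else 0)
k=lambda i: cv2.resize(i,(395,395),interpolation=cv2.INTER_CUBIC)
cv2.imwrite("pics/fin.png",np.hstack([k(s["frame"][160:240,220:300]),k(t["frame"][180:270,213:303])])[:,:,::-1])
E
```

```text
24.7167 [ 0.0193239   0.5092257  -0.34771225]
55 [0.63241875 0.0356578  0.07984578] [0.06561419 0.08311501]
62 [0.63235573 0.04178938 0.07614238] [0.06252545 0.08349524]
```

View pics/fin.png

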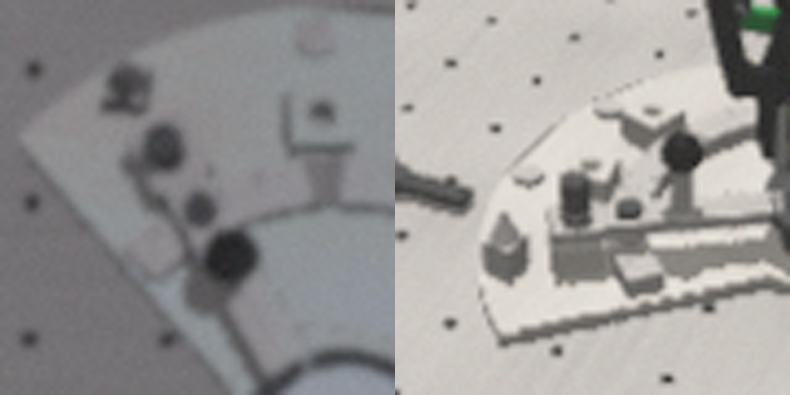

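The pin head (left crop (163,147), right crop (575,198)) sits upright on the lever end. Its top is at about 80 mm, as expected when fully home. The lever still points at the post.

```bash
python3 -c "
from h import *
print(ctrl.hand_in())"
```

```text
the job is handed in; nothing more can be done
None
```

The job is handed in: the lever is in the post's notch with the lock pin fully seated through it and released, judging by the last camera views; the judge returned no verdict.

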